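Lay out a pipe-fitting kit on its outline boards

TASK

Lay out the kit on the stockroom bench: pick up each of the four fittings (round flange, five-way cross, straight union, red post base) and set it flat on the white board whose blue outline has its shape, centred on the outline and turned to match it. Leave the canister and the carton where they are.

Things in the scene. Friction and masses are not known exactly. Their poses are not given: they have to be found in the camera images.
- round_flange: Loose dark steel pipe flange, about 0.45 kg: a disc 84 mm across and 12 mm thick, with a round hub 44 mm across rising from its middle to 44 mm above the underside; grip the hub. Looks the same from all sides. Origin: centre of its underside, on its middle; z up.
- cross_fitting: Loose silvery five-way pipe cross, about 0.4 kg: four level arms along its own x and y, 84 mm tip to tip, collars 34 mm thick at the arm ends (tops 34 mm above the underside), and a round upright outlet 36 mm across in the middle, up to 60 mm; grip the outlet above the arms. A quarter turn looks the same. Origin: centre of its underside, on its middle; z up.
- straight_union: Loose brass straight pipe union lying on its side, about 0.35 kg: 96 mm long along its own x; the middle 50 mm is octagonal, 34 mm wide in y and 34 mm high, with upright flats on its +y and -y sides to grip; round threaded ends 29 mm across. A half turn looks the same. Origin: centre of its underside, on its middle; z up.
- post_base: Loose red steel post base, about 0.4 kg: a square plate 72 x 72 x 8 mm with a square socket 40 x 40 mm rising from its middle to 46 mm above the underside, sides along its own x and y; grip the socket. A quarter turn looks the same. Origin: centre of its underside, on its middle; z up.
- board_round: White square kit board, 100 x 100 x 4 mm, with a blue disc outline 86 mm across: the place of the round flange. Fixed to the bench at z = 0, top face 4 mm above the bench; its place and yaw (within 0.4 rad) vary. Origin: centre of the underside, below the centre of the outline; z up. 
- board_cross: White square kit board, 100 x 100 x 4 mm, with a blue plus-shaped outline, 86 mm tip to tip, bars 34 mm wide along its x and y: the place of the five-way cross. Fixed to the bench at z = 0, top face 4 mm above the bench; its place and yaw (within 0.4 rad) vary. Origin: centre of the underside, below the centre of the outline; z up. 
- board_long: White square kit board, 100 x 100 x 4 mm, with a long narrow blue outline, 98 mm along its x and 30 to 36 mm wide: the place of the straight union. Fixed to the bench at z = 0, top face 4 mm above the bench; its place and yaw (within 0.4 rad) vary. Origin: centre of the underside, below the centre of the outline; z up. 
- board_square: White square kit board, 100 x 100 x 4 mm, with a blue square outline 74 x 74 mm, sides along its x and y: the place of the red post base. Fixed to the bench at z = 0, top face 4 mm above the bench; its place and yaw (within 0.4 rad) vary. Origin: centre of the underside, below the centre of the outline; z up. 
- canister: Bystander: white round canister with a green band and a yellow cap, 59 mm across, 175 mm tall, standing at the left edge of the work. Origin: centre of its underside. Leave it alone.
- carton: Bystander: closed brown carton, 130 x 80 mm, 55 mm high, at the right edge of the work. Origin: centre of its underside. Leave it alone.
Mind the look-alikes: they are no part of the job. Leave any brown or purple look-alike of the board_cross alone.

How it is judged:
At the end, for the whole second after the job is handed in: Each fitting rests flat (0.1 rad) and still on the board with its outline, centres within 14 mm; cross, union and post base turned to within 0.25 rad of the outline (symmetric turns count as the same). Canister and carton within 20 mm of their start (horizontal distance between round_flange and board_round below 0.014 m and z of round_flange in the frame of board_round between 0.001 and 0.008 m and angle between each of round_flange, cross_fitting, straight_union, post_base's own z axis and vertical below 0.1 rad and linear speed of each of round_flange, cross_fitting, straight_union, post_base below 0.02 m/s and angular speed of each of round_flange, cross_fitting, straight_union, post_base below 0.2 rad/s and horizontal distance between cross_fitting and board_cross below 0.014 m and z of cross_fitting in the frame of board_cross between 0.001 and 0.008 m and horizontal distance between straight_union and board_long below 0.014 m and z of straight_union in the frame of board_long between 0.001 and 0.008 m and horizontal distance between post_base and board_square below 0.014 m and z of post_base in the frame of board_square between 0.001 and 0.008 m and (angle between the x axis of cross_fitting and the x axis of board_cross, either way round below 0.25 rad or angle between the x axis of cross_fitting and the x axis of board_cross, either way round above 1.3208 rad) and (angle between the x axis of post_base and the x axis of board_square, either way round below 0.25 rad or angle between the x axis of post_base and the x axis of board_square, either way round above 1.3208 rad) and angle between the x axis of straight_union and the x axis of board_long, either way round below 0.25 rad and distance of each of canister, carton from where it was at the start of the episode below 0.02 m); the robot touches nothing.
It fails at once if the canister is shoved, lifted or knocked over (distance of canister from where it was at the start of the episode above 0.02 m or angle between canister's own z axis and vertical above 0.3 rad).
It fails at once if the carton is shoved, lifted or knocked over (distance of carton from where it was at the start of the episode above 0.02 m or angle between carton's own z axis and vertical above 0.3 rad).
It also fails if it takes over 104 s, if anything falls off the work surface, if the arm or the gripper's body presses on something with over 40 N, if the wrist force passes 120 N, or if a joint passes its speed limit or range.

ROBOT

A 6-joint arm with a two-finger parallel gripper is mounted at the origin on the work surface. World frame = base frame: x ahead of the robot, y to its left, z up, the work surface at z = 0. Lengths are in m, angles in rad, forces in N, time in s.
With the tool pointing down it reaches from about 0.325 to 0.85 m from the base axis. Payload 4.4 kg.
Tool frame: the origin (TCP) lies at the very end of the fingers, on their centre line; the grasp point (between the pads) lies 19 mm behind it; z points along the fingers, y is the line along which they close (so a half turn about z gives the same grasp; the last joint's range is limited). The gripper opens to 94 mm and grips with 3 to 60 N. Pads are 16 mm wide; open, the fingers measure 119 mm over their backs; the gripper's body (75 mm by 177 mm) begins 78 mm behind the grasp point.
Start: joints at [-1.335, 0.207, 1.542, -0, 1.393, -0.15], TCP at [0.217, -0.533, 0.205] pointing down, gripper open.
Joint ranges: [-2.73, 2.73], [-0.86, 2.22], [0.23, 2.46], [-1.11, 4.25], [0.08, 2.63], [-2.82, 2.82]. Speed limits (rad/s): [2.79, 2.79, 3.14, 3.14, 3.14, 3.14].

INTERFACE

Orientations are given as a unit quaternion [w, x, y, z].
In Python, from plant import manip, snapshot, job gives the robot as it stands.
- The arm moves only by the tool apply_moves, never from a script. Its argument "series" is a list that holds one entry, the list of rows, each a list of 7 numbers: the turn, a rotation vector about the tool's x, y, z in rad, then the shift along the tool's x, y, z in mm, then the finger opening in mm, from 0 to 94. A call has 1 to 20 rows; each row shifts and turns the commanded pose from where the row before left it, along the tool's axes as they then stand; what a row does not reach is not made up. A row lasts 1/10 s, in which the tool goes at most 50 mm and 8.59 degrees, less where a joint would pass 70% of its speed; a pose out of reach is approached as far as the arm can. A call is refused whole if a number of a shift passes 50 or a number of a turn 0.15, either way. A call with a gripper value outside its range is refused whole. The fingers move at their own pace and stop on an object; the grip force is fixed at half the most. Time passes only in rows, so rows that do not move let the fingers close. It gives the time, the measured TCP pose, the force, the opening and the grip force at its end, in the units of the state.
- manip.get_state(): the state, without advancing time (a new reading comes with each control period).
- snapshot(name): name is "scene" or "top"; returns a dict with "image" (400x640x3 uint8, red, green, blue), "depth" (400x640 float32, m along the optical axis (not along the pixel's ray), 0 where there is no reading), "fx", "fy", "cx", "cy" (pixels), "dist_coeffs" ([k1, k2, p1, p2, k3] as OpenCV has them; the pictures are not rectified), "T" (4x4, takes a point from camera to world coordinates). Camera axes: x right, y up, looking along -z (the intrinsics and any distortion apply to the point x, -y, -z); pixel columns grow to the right and rows downward; lengths in m; the calibration is good to about 2 mm. A picture is of the moment at which its call begins.
- job.hand_in(): hands the job in; it is judged then, once.
The state is a dict: "t": time; "qpos": joint angles; "qvel": joint speeds; "joint_torque": joint torques, N m; "tcp_pos": TCP position; "ee_rot": TCP orientation; "wrist_force": force on the tool from outside, world axes, zero at the start; "wrist_torque": the same for the moment, N m; "opening": finger opening in m; "gripper_force": force on a finger pad.
Only numpy, scipy, OpenCV 4.12 (cv2) and the standard library are available. Lean on these libraries where they do the work, as an engineer would, in place of code of your own. Each camera call takes 0.05 s, during which the arm holds its last target. There are 200 camera calls.

## Working session

There is one attempt and no reset: what is moved stays moved. The work goes in short steps, Python scripts to look and compute and a tool call to move; the robot and the scene stay as the last step left them, time stands still between calls to the robot, and variables do not carry over. Pictures are saved under pics/ and viewed, at most 14 in all, crops included, and the job is handed in when it is done.

Besides the shell and the picture viewer there is one more tool, called after "Call:" as name(argument=value, ...) on one line, values as JSON. apply_moves: Moves the arm, as the interface text tells. Its arguments: {"type":"object","properties":{"series":{"type":"array"}},"required":["series"]}

```bash
mkdir -p pics; ls
cat > h.py <<'E'
import numpy as np, cv2
from plant import manip, snapshot, job
def take(n,f):
    s=snapshot(n); cv2.imwrite(f'pics/{f}.png',cv2.cvtColor(s['image'],cv2.COLOR_RGB2BGR)); np.savez(f'pics/{f}.npz',**{k:np.array(v) for k,v in s.items()}); return s
def cloud(s):
    K=np.array([[s['fx'],0,s['cx']],[0,s['fy'],s['cy']],[0,0,1.]]); h,w=s['depth'].shape
    u,v=np.meshgrid(np.arange(w),np.arange(h)); p=np.stack([u,v],-1).reshape(-1,1,2).astype(float)
    n=cv2.undistortPoints(p,K,np.array(s['dist_coeffs'],float)).reshape(h,w,2); d=s['depth']
    P=np.stack([n[...,0]*d,-n[...,1]*d,-d],-1); T=np.array(s['T']); return P@T[:3,:3].T+T[:3,3]
E
python3 - <<'E'
from h import *
for n in('scene','top'):
    s=take(n,n+'0'); print(n,s['fx'],s['dist_coeffs'],np.round(s['T'],3).tolist())
st=manip.get_state(); print(st)
E
```

```text
pics
scene 436.9968067312507 [-0.05937255  0.          0.          0.          0.        ] [[-0.873, -0.248, 0.42, 1.07], [0.487, -0.481, 0.729, 0.896], [0.021, 0.841, 0.541, 0.697], [0.0, 0.0, 0.0, 1.0]]
top 393.70149205558573 [-0.08932143  0.          0.          0.          0.        ] [[-0.007, 0.998, -0.066, 0.484], [-1.0, -0.005, 0.027, -0.0], [0.026, 0.067, 0.997, 1.141], [0.0, 0.0, 0.0, 1.0]]
{'t': 0.1, 'qpos': array([-1.33449335e+00,  2.07329857e-01,  1.54279733e+00, -9.45281228e-06,
        1.39350041e+00, -1.50526484e-01]), 'qvel': array([ 0.00035283, -0.00018696, -0.00419406,  0.00084015, -0.00083833,
        0.00076825]), 'joint_torque': array([-9.92156383e-04, -3.71866465e+01, -2.82293719e+01,  6.99446420e-02,
        3.11378203e-02, -4.61130526e-05]), 'tcp_pos': array([ 0.21672165, -0.53181065,  0.20441625]), 'ee_rot': array([-1.01633638e-03,  9.81352940e-01,  1.92211792e-01, -4.82713780e-05]), 'wrist_force': array([-0.47723081, -0.3597911 , -0.03750584]), 'wrist_torque': array([ 0.03397399, -0.00372719,  0.00695434]), 'gripper_force': 0.0, 'opening': 0.09401093993029189}
```

View pics/top0.png

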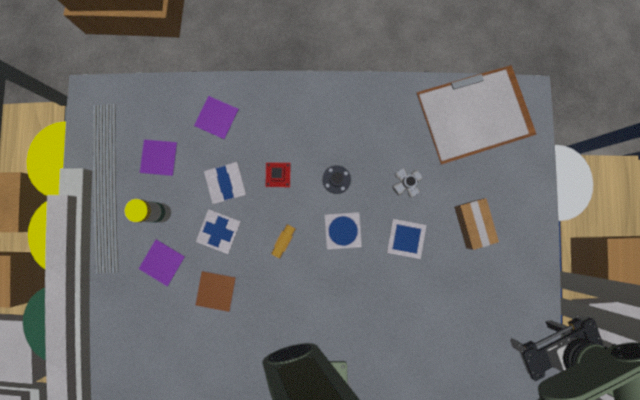

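View pics/scene0.png

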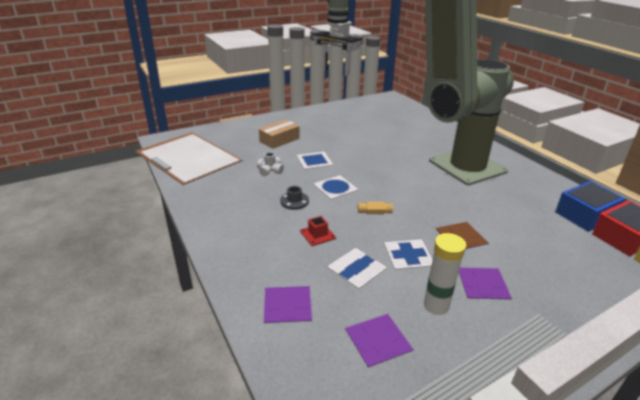

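The top view shows the boards at long (224,183), cross (218,231), round (343,231) and square (407,239). The fittings are at post (278,175), flange (337,180), cross (407,182) and union (284,241). The scene view shows the same layout and confirms the purple and brown decoys.

```bash
cat > meas.py <<'E'
from h import *
B=dict(long=(224,183),cross=(218,231),round=(343,231),square=(407,239))
F=dict(post=(278,175),flange=(337,180),crossf=(407,182),union=(284,241))
def rect(P):
    (c,wh,a)=cv2.minAreaRect((P*1000).astype(np.float32)); return np.round(c,1),np.round(wh,1),round(a,1)
def blue(C,im,c,r=.07):
    i=im.astype(int); return (np.hypot(C[...,0]-c[0],C[...,1]-c[1])<r)&(i[...,2]-i[...,0]>50)&(abs(C[...,2])<.03)
def run(tag):
    S={n:dict(np.load(f'pics/{n}{tag}.npz')) for n in('top','scene')}
    C={n:cloud(S[n]) for n in S}
    for k,(u,v) in {**B,**F}.items():
        c=np.median(C['top'][v-2:v+3,u-2:u+3].reshape(-1,3),0); print(k,np.round(c*1000))
        for n in S:
            X=C[n]; im=S[n]['image'].astype(int); d=np.hypot(X[...,0]-c[0],X[...,1]-c[1])
            ok=S[n]['depth']>0
            if k in B:
                m=blue(X,im,c)&ok; p=X[m]; w=(im.min(-1)>125)&(d<.08)&ok&(abs(X[...,2])<.03)|m
                print('  ',n,'blue',m.sum(),np.round(p.mean(0)*1000,1),*rect(p[:,:2]),'| board',*rect(X[w][:,:2]), 'white z',np.round(np.median(X[w&~m][:,2])*1000,1))
            else:
                fl=X[ok&(d>.07)&(d<.09)][:,2]; m=(d<.062)&ok&(X[...,2]>np.median(fl)+.0055); p=X[m]
                print('  ',n,m.sum(),'floor',np.round(np.median(fl)*1000,1),'top',np.round(np.percentile(p[:,2],[50,90,98])*1000,1),*rect(p[:,:2]))
                t=p[p[:,2]>np.percentile(p[:,2],97)-.008]; print('      upper',np.round(t.mean(0)*1000,1),*rect(t[:,:2]))
if __name__=='__main__': import sys; run(sys.argv[1])
E
python3 meas.py 0
python3 - <<'E'
import cv2
a=cv2.imread('pics/top0.png')[150:270,190:440]
cv2.imwrite('pics/c1.png',cv2.resize(a,None,fx=3.2,fy=3.2,interpolation=cv2.INTER_CUBIC))
E
```

```text
long [607. 257.   3.]
   top blue 323 [608.2 255.    4.4] [608.4 255. ] [95.1 32.5] 16.1 | board [608.9 256.2] [103.8 104.4] 15.5 white z 3.7
   scene blue 313 [611.4 258.    1.9] [609.7 257.8] [94.3 33. ] 15.2 | board [606.8 256.9] [158. 157.] 5.0 white z -0.7
cross [468. 272.   3.]
   top blue 478 [467.7 272.9   4.6] [467.3 272.5] [74.8 73.3] 24.5 | board [467.6 274.4] [104.2 104. ] 68.9 white z 3.7
   scene blue 399 [469.9 277.    2. ] [470.1 276.9] [72.6 70.9] 21.6 | board [474.1 265. ] [158.8 139.5] 41.5 white z -0.8
round [466. -88.   5.]
   top blue 619 [467.9 -87.2   4.3] [467.6 -86.8] [78.5 78. ] 89.3 | board [467.6 -87.8] [104.1 104.9] 3.3 white z 3.5
   scene blue 250 [470.5 -83.1   1.6] [470.6 -82.9] [73.7 75.5] 2.8 | board [466. -88.] [156.1 158.7] 13.3 white z -1.5
square [ 441. -274.    5.]
   top blue 568 [ 442.4 -272.5    4.2] [ 442.4 -272.9] [70.9 69.7] 79.0 | board [ 442.9 -273.6] [105.6 104.3] 78.7 white z 3.4
   scene blue 159 [ 444.7 -267.9    1.2] [ 444.1 -268.8] [63.7 66.5] 77.6 | board [ 440.5 -273.5] [156.1 155.6] 25.5 white z -1.4
post [624.  96.  47.]
   t
[... 483 characters left out ...]
-61.5] [72.6 81. ] 65.3
      upper [620.9 -63.   41.4] [620.8 -65.5] [43.3 43.2] 35.6
crossf [ 602. -264.   60.]
   top 543 floor 0.3 top [32.3 60.8 62.8] [ 606.3 -271.7] [80.3 80.4] 76.2
      upper [ 606.3 -272.6   60.4] [ 605.7 -272.5] [33.9 35.1] 42.8
   scene 420 floor -2.6 top [26.4 55.3 59.1] [ 609.1 -267.6] [75.7 78. ] 73.9
      upper [ 607.8 -266.7   56.6] [ 606.4 -271. ] [40.8 30.7] 84.9
union [440.  80.  34.]
   top 380 floor 0.3 top [30.7 35.3 37.4] [440.3  83.7] [52.6 95.3] 45.5
      upper [440.8  83.   32.8] [440.7  82.9] [28.6 93.9] 70.1
   scene 409 floor -2.1 top [23.6 31.7 33.4] [445.   89.9] [31.4 96.9] 59.6
      upper [445.5  89.5  29.4] [444.2  90.1] [28.1 96.1] 64.3
```

View pics/c1.png

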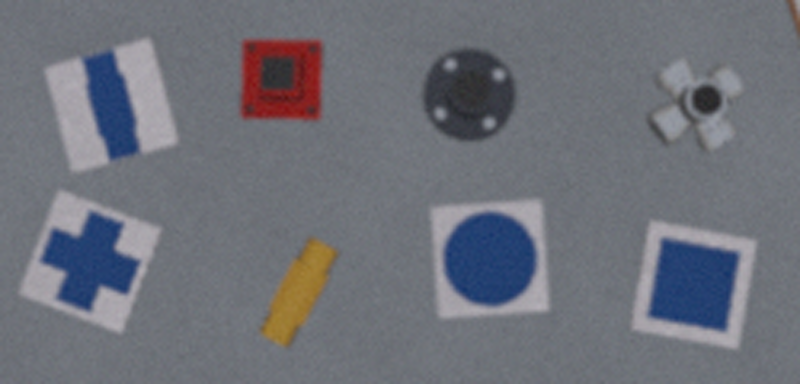

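The crop confirms the yaws: union about -25°, crossed arms about +35°, plus board about -21°, and the outlet at crop (705,100). Next I refine the orientations and write a delta helper.

```bash
cat >> h.py <<'E'
from scipy.spatial.transform import Rotation as R
def delta(x,y,z,psi):
    """total tool-frame shift (mm) and z turn to reach tool pointing down, tool-x yaw psi deg"""
    s=manip.get_state(); w=s['ee_rot']; r=R.from_quat([w[1],w[2],w[3],w[0]])
    g=R.from_euler('z',psi,degrees=True)*R.from_euler('x',180,degrees=True)
    d=r.inv().apply(np.array([x,y,z])-np.array(s['tcp_pos'])*1000)
    print('t',round(s['t'],2),'tcp',np.round(s['tcp_pos']*1000,1),'psi',np.round(np.degrees(np.arctan2(*r.as_matrix()[[1,0],0])),1),'shift',np.round(d,1),'turn',np.round((r.inv()*g).as_rotvec(),3))
E
python3 - <<'E'
from h import *
for n in('top','scene'):
    s=dict(np.load(f'pics/{n}0.npz')); C=cloud(s); im=s['image'].astype(int); fz=.0003 if n=='top' else -.0023
    X=C.copy(); X[...,2]-=fz; 
    if n=='scene': X[...,:2]-=[.003,.0045]
    def sel(c,r,z0,z1):
        d=np.hypot(X[...,0]-c[0],X[...,1]-c[1]); return X[(d<r)&(X[...,2]>z0)&(X[...,2]<z1)]
    def h4(p,c,k=4):
        v=(p[:,0]-c[0])+1j*(p[:,1]-c[1]); v=v[abs(v)>.022]; return np.degrees(np.angle(np.sum(v**k/abs(v)**(k-2)))/k)
    print(n,'crossf',h4(sel((.606,-.272),.05,.012,.04),(.606,-.272)))
    p=sel((.441,.084),.055,.018,.05); e=np.linalg.eigh(np.cov(p[:,:2].T))[1][:,1]; print(' union',np.degrees(np.arctan(e[1]/e[0])),p.mean(0))
    i=(im[...,2]-im[...,0]>50)
    for k,c in dict(cross=(.4675,.2727),square=(.4424,-.2727),long=(.6084,.255)).items():
        q=X[i&(np.hypot(X[...,0]-c[0],X[...,1]-c[1])<.06)]; c=q.mean(0)
        if k=='long': e=np.linalg.eigh(np.cov(q[:,:2].T))[1][:,1]; print(' long',np.degrees(np.arctan(e[1]/e[0])))
        else: print(' ',k,h4(q,c)+(45 if k=='square' else 0))
    y=X[(im[...,0]>150)&(im[...,1]>150)&(im[...,2]<90)&(X[...,2]>.1)&(X[...,2]<.25)&(X[...,1]<.6)]; print(' canister',np.median(y,0) if len(y) else 0)
    t=sel((.5,-.47),.12,.035,.08); print(' carton',t.mean(0))
delta(607,-270,120,80)
E
```

```text
top crossf 34.4302980982603
 union -26.284639281430426 [0.4401869  0.08313866 0.03008825]
  cross -21.04246937850476
  square 79.27520075206492
 long 15.681258415657036
 canister [0.52268229 0.43917025 0.17517377]
 carton [ 0.48410897 -0.46765926  0.05394773]
scene crossf 32.97683521807983
 union -28.825869224729264 [0.44418209 0.08798087 0.02805054]
  cross -21.308521003492213
  square 76.39068653250615
 long 15.718981023050326
 canister [0.53305194 0.45111831 0.17453033]
 carton [ 0.48829877 -0.46065876  0.05090041]
t 0.1 tcp [ 216.7 -531.8  204.4] psi 22.2 shift [460.2 -95.1  84.7] turn [-2.000e-03 -1.000e-03 -1.009e+00]
```

Call:
apply_moves(series=[[[0,0,0,20,-4,0,94],[0,0,0,36,-7.5,0,94],[0,0,0,36,-7.5,0,94],[0,0,0,36,-7.5,0,94],[0,0,0,36,-7.5,0,94],[0,0,0,36,-7.5,0,94],[0,0,0,36,-7.5,0,94],[0,0,0,36,-7.5,0,94],[0,0,0,36,-7.5,0,94],[0,0,0,36,-7.5,0,94],[0,0,0,36,-7.5,0,94],[0,0,0,36,-7.5,0,94],[0,0,0,36,-7.5,0,94],[0,0,-0.145,0,0,0,94],[0,0,-0.145,0,0,0,94],[0,0,-0.145,0,0,0,94],[0,0,-0.145,0,0,0,94],[0,0,-0.145,0,0,0,94],[0,0,-0.145,0,0,0,94],[0,0,-0.14,0,0,0,94]]])

```text
t: 2.1
tcp_pos: [0.5996, -0.2746, 0.2046]
ee_rot: [-0.001, 0.764, 0.645, -0.0]
wrist_force: [-0.4, -0.7, 0.0]
opening: 0.0939
gripper_force: 0.0
```

```bash
python3 -c "
from h import *
delta(607.5,-270,37,79)"
```

```text
t 2.1 tcp [ 599.6 -274.6  204.6] psi 80.4 shift [  5.8   7.2 167.6] turn [-0.001 -0.001  0.024]
```

Call:
apply_moves(series=[[[0,0,0.02,6,7,20,94],[0,0,0,0,0,30,94],[0,0,0,0,0,30,94],[0,0,0,0,0,30,94],[0,0,0,0,0,25,94],[0,0,0,0,0,18,94],[0,0,0,0,0,10,94],[0,0,0,0,0,4.5,94],[0,0,0,0,0,0,94],[0,0,0,0,0,0,94],[0,0,0,0,0,0,25],[0,0,0,0,0,0,25],[0,0,0,0,0,0,25],[0,0,0,0,0,0,25],[0,0,0,0,0,0,25],[0,0,0,0,0,0,25],[0,0,0,0,0,0,25],[0,0,0,0,0,0,25],[0,0,0,0,0,0,25],[0,0,0,0,0,0,25]]])

```text
t: 4.1
tcp_pos: [0.608, -0.2703, 0.0379]
ee_rot: [-0.0, 0.772, 0.635, 0.0]
wrist_force: [0.6, -0.9, -0.8]
opening: 0.0353
gripper_force: 30.0
```

```bash
python3 -c "
from h import *
delta(469,275,41.5,114)"
```

```text
t 4.1 tcp [ 608.  -270.3   37.9] psi 78.9 shift [ 508.2 -241.5   -3.6] turn [ 0.    -0.    -0.613]
```

Call:
apply_moves(series=[[[0,0,0,0,0,-15,25],[0,0,0,0,0,-30,25],[0,0,0,0,0,-35,25],[0,0,0,0,0,-20,25],[0,0,0,15,-7,0,25],[0,0,0,30,-14,0,25],[0,0,0,37,-17.5,0,25],[0,0,0,37,-17.5,0,25],[0,0,0,37,-17.5,0,25],[0,0,0,37,-17.5,0,25],[0,0,0,37,-17.5,0,25],[0,0,0,37,-17.5,0,25],[0,0,0,37,-17.5,0,25],[0,0,0,37,-17.5,0,25],[0,0,0,37,-17.5,0,25],[0,0,0,37,-17.5,0,25],[0,0,0,37,-17.5,0,25],[0,0,0,37,-17.5,0,25],[0,0,0,15,-7,0,25],[0,0,0,0,0,0,25]]])

```text
t: 6.1
tcp_pos: [0.4679, 0.2724, 0.1361]
ee_rot: [-0.001, 0.771, 0.637, -0.002]
wrist_force: [0.5, -0.2, -4.3]
opening: 0.0355
gripper_force: 30.0
```

```bash
python3 -c "
from h import *
delta(469,275,43,114)"
```

```text
t 6.1 tcp [467.9 272.4 136.1] psi 79.1 shift [ 2.9  0.9 93.1] turn [-0.004 -0.    -0.608]
```

Call:
apply_moves(series=[[[0,0,0,3,1,0,25],[0,0,-0.12,0,0,10,25],[0,0,-0.12,0,0,20,25],[0,0,-0.12,0,0,20,25],[0,0,-0.12,0,0,15,25],[0,0,-0.12,0,0,13,25],[0,0,0,0,0,8,25],[0,0,0,0,0,4,25],[0,0,0,0,0,2,25],[0,0,0,0,0,1.5,25],[0,0,0,0,0,0,25],[0,0,0,0,0,0,25]]])

```text
t: 7.3
tcp_pos: [0.4736, 0.2731, 0.045]
ee_rot: [0.0, 0.55, 0.835, 0.0]
wrist_force: [0.0, 0.7, -3.5]
opening: 0.0354
gripper_force: 30.0
```

```bash
python3 -c "
from h import *
delta(469,275,43,114)"
```

```text
t 7.3 tcp [473.6 273.1  45. ] psi 113.2 shift [ 3.6 -3.5  2. ] turn [ 0.001  0.    -0.013]
```

Call:
apply_moves(series=[[[0,0,-0.01,3.5,-3.5,0,25],[0,0,0,0,0,2,25],[0,0,0,0,0,1,25],[0,0,0,0,0,0,25],[0,0,0,0,0,0,25],[0,0,0,0,0,0,94],[0,0,0,0,0,0,94],[0,0,0,0,0,0,94],[0,0,0,0,0,0,94],[0,0,0,0,0,0,94],[0,0,0,0,0,0,94],[0,0,0,0,0,-15,94],[0,0,0,0,0,-30,94],[0,0,0,0,0,-35,94],[0,0,0,0,0,-20,94],[0,0,-0.14,0,0,0,94],[0,0,-0.14,0,0,0,94],[0,0,-0.14,0,0,0,94],[0,0,-0.14,0,0,0,94],[0,0,-0.14,0,0,0,94]]])

```text
t: 9.3
tcp_pos: [0.4689, 0.2749, 0.1428]
ee_rot: [0.001, 0.223, 0.975, 0.0]
wrist_force: [0.5, -0.2, 0.1]
opening: 0.094
gripper_force: 0.0
```

```bash
python3 -c "
from h import *
delta(442,86,3,153.5)"
```

```text
t 9.3 tcp [468.9 274.9 142.8] psi 154.3 shift [ -57.7 -182.   139.6] turn [0.001 0.001 0.014]
```

Call:
apply_moves(series=[[[0,0,0,-5,-16,0,94],[0,0,0,-9,-28,0,94],[0,0,0,-11,-35,0,94],[0,0,0,-11,-35,0,94],[0,0,0,-11,-35,0,94],[0,0,0,-7,-22,0,94],[0,0,0,-4,-11,10,94],[0,0,0,0,0,20,94],[0,0,0,0,0,30,94],[0,0,0.014,0,0,30,94],[0,0,0,0,0,20,94],[0,0,0,0,0,10,94],[0,0,0,0,0,0,94]]])

```text
t: 10.6
tcp_pos: [0.4391, 0.0858, 0.02]
ee_rot: [-0.002, 0.233, 0.973, -0.0]
wrist_force: [1.0, -0.5, 0.7]
opening: 0.0941
gripper_force: 0.0
```

```bash
python3 -c "
from h import *
delta(442,86,3,153.5)"
```

```text
t 10.6 tcp [439.1  85.8  20. ] psi 153.1 shift [-2.6  1.5 17. ] turn [-0.002 -0.003 -0.007]
```

Call:
apply_moves(series=[[[0,0,0,-2.5,1.5,6,94],[0,0,0,0,0,6,94],[0,0,0,0,0,4,94],[0,0,0,0,0,0,94],[0,0,0,0,0,0,94],[0,0,0,0,0,0,24],[0,0,0,0,0,0,24],[0,0,0,0,0,0,24],[0,0,0,0,0,0,24],[0,0,0,0,0,0,24],[0,0,0,0,0,0,24],[0,0,0,0,0,0,24],[0,0,0,0,0,0,24],[0,0,0,0,0,0,24]]])

```text
t: 12.0
tcp_pos: [0.4434, 0.0855, 0.0054]
ee_rot: [-0.0, 0.232, 0.973, -0.001]
wrist_force: [-1.2, -4.0, 1.3]
opening: 0.0335
gripper_force: 30.0
```

```bash
python3 -c "
from h import *
delta(610,257,8,195.7)"
```

```text
t 12.0 tcp [443.4  85.5   5.4] psi 153.2 shift [-71.2 228.3  -2.8] turn [-0.001 -0.    -0.742]
```

Call:
apply_moves(series=[[[0,0,0,0,0,-15,24],[0,0,0,0,0,-30,24],[0,0,0,0,0,-35,24],[0,0,0,0,0,-20,24],[0,0,0,-5,16,0,24],[0,0,0,-9,29,0,24],[0,0,0,-11,35,0,24],[0,0,0,-11,35,0,24],[0,0,0,-11,35,0,24],[0,0,0,-11,35,0,24],[0,0,0,-9,29,0,24],[0,0,0,-5,14,0,24],[0,0,-0.12,0,0,0,24],[0,0,-0.125,0,0,0,24],[0,0,-0.125,0,0,0,24],[0,0,-0.125,0,0,0,24],[0,0,-0.125,0,0,0,24],[0,0,-0.125,0,0,0,24],[0,0,0,0,0,0,24]]])

```text
t: 13.9
tcp_pos: [0.6094, 0.2568, 0.1033]
ee_rot: [-0.002, -0.138, 0.99, 0.0]
wrist_force: [-0.1, 0.2, -4.9]
opening: 0.0337
gripper_force: 30.0
```

```bash
python3 -c "
from h import *
delta(610,257,9.5,195.7)"
```

```text
t 13.9 tcp [609.4 256.8 103.3] psi -164.2 shift [-1.  -0.  93.8] turn [ 0.001 -0.004  0.002]
```

Call:
apply_moves(series=[[[0,0,0,0,0,15,24],[0,0,0,0,0,25,24],[0,0,0,0,0,25,24],[0,0,0,0,0,15,24],[0,0,0,0,0,8,24],[0,0,0,0,0,4,24],[0,0,0,0,0,0,24],[0,0,0,0,0,0,24]]])

```text
t: 14.7
tcp_pos: [0.612, 0.2572, 0.0147]
ee_rot: [0.001, -0.138, 0.99, 0.0]
wrist_force: [0.4, 0.6, -5.0]
opening: 0.034
gripper_force: 30.0
```

```bash
python3 -c "
from h import *
delta(610,257,9.5,195.7)"
```

```text
t 14.7 tcp [612.  257.2  14.7] psi -164.2 shift [2.  0.4 5.2] turn [0.    0.002 0.002]
```

Call:
apply_moves(series=[[[0,0,0,2,0,3,24],[0,0,0,0,0,2,24],[0,0,0,0,0,0.5,24],[0,0,0,0,0,0,24],[0,0,0,0,0,0,94],[0,0,0,0,0,0,94],[0,0,0,0,0,0,94],[0,0,0,0,0,0,94],[0,0,0,0,0,0,94],[0,0,0,0,0,0,94],[0,0,0,0,0,-15,94],[0,0,0,0,0,-30,94],[0,0,0,0,0,-35,94],[0,0,0,0,0,-30,94],[0,0,0.13,0,0,0,94],[0,0,0.145,0,0,0,94],[0,0,0.145,0,0,0,94],[0,0,0.145,0,0,0,94],[0,0,0.145,0,0,0,94],[0,0,0.145,0,0,0,94]]])

```text
t: 16.7
tcp_pos: [0.6093, 0.2564, 0.1194]
ee_rot: [0.001, 0.288, 0.958, 0.0]
wrist_force: [-0.8, -0.4, 0.4]
opening: 0.0939
gripper_force: 0.0
```

Call:
apply_moves(series=[[[0,0,0.145,0,0,0,94],[0,0,0.145,0,0,0,94],[0,0,0.145,0,0,0,94],[0,0,0.145,0,0,0,94],[0,0,0.145,0,0,0,94],[0,0,0.145,0,0,0,94],[0,0,0.145,0,0,0,94],[0,0,0,0,0,0,94]]])

```text
t: 17.5
tcp_pos: [0.6094, 0.2564, 0.1193]
ee_rot: [0.0, 0.715, 0.699, 0.001]
wrist_force: [0.2, 0.3, -0.2]
opening: 0.094
gripper_force: 0.0
```

```bash
python3 -c "
from h import *
delta(633,102,13,89)"
```

```text
t 17.5 tcp [609.4 256.4 119.3] psi 88.7 shift [-153.9   27.   106.2] turn [ 0.001 -0.    -0.005]
```

Check the two placed fittings while the arm moves on to the post base.

Call:
apply_moves(series=[[[0,0,0,-14,2.5,0,94],[0,0,0,-30,5,0,94],[0,0,0,-36,6.5,0,94],[0,0,0,-36,6.5,0,94],[0,0,0,-26,4.5,0,94],[0,0,0,-12,2,10,94],[0,0,0,0,0,25,94],[0,0,0,0,0,25,94],[0,0,0,0,0,15,94],[0,0,0,0,0,10,94],[0,0,0,0,0,4,94],[0,0,0,0,0,0,94]]])

```text
t: 18.7
tcp_pos: [0.6324, 0.102, 0.0288]
ee_rot: [-0.0, 0.715, 0.699, -0.0]
wrist_force: [0.0, -0.4, -0.5]
opening: 0.0941
gripper_force: 0.0
```

```bash
python3 -c "
from h import *
delta(633,102,14,89)
s=take('scene','scene1')
cv2.imwrite('pics/c2.png',cv2.resize(cv2.imread('pics/scene1.png')[120:320,240:480],None,fx=3,fy=3,interpolation=cv2.INTER_CUBIC))"
```

```text
t 18.7 tcp [632.4 102.   28.8] psi 88.7 shift [-0.   0.6 14.8] turn [-0.    -0.    -0.005]
```

View pics/c2.png

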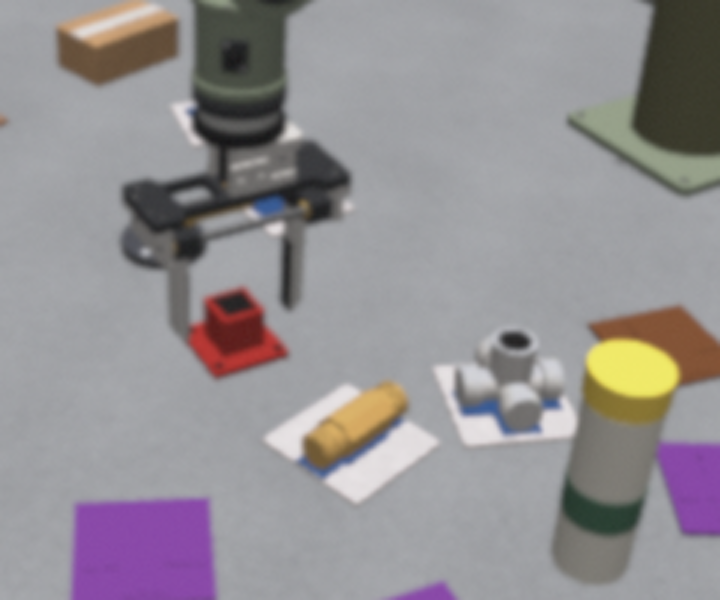

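The union (crop 355,425) and the cross (515,385) sit flat on their boards and line up with them. The open fingers straddle the post base at (235,320).

Call:
apply_moves(series=[[[0,0,0,0,0.5,6,94],[0,0,0,0,0,5,94],[0,0,0,0,0,3,94],[0,0,0,0,0,0,94],[0,0,0,0,0,0,30],[0,0,0,0,0,0,30],[0,0,0,0,0,0,30],[0,0,0,0,0,0,30],[0,0,0,0,0,0,30],[0,0,0,0,0,0,30],[0,0,0,0,0,0,30],[0,0,0,0,0,0,30]]])

```text
t: 19.95
tcp_pos: [0.633, 0.1017, 0.015]
ee_rot: [0.0, 0.715, 0.699, 0.0]
wrist_force: [1.7, 0.6, -0.7]
opening: 0.0398
gripper_force: 30.0
```

```bash
python3 -c "
from h import *
delta(444,-270.5,19,78.7)"
```

```text
t 19.95 tcp [633.  101.7  15. ] psi 88.7 shift [-376.5 -180.4   -4.1] turn [ 0.    -0.     0.174]
```

Call:
apply_moves(series=[[[0,0,0,0,0,-15,30],[0,0,0,0,0,-30,30],[0,0,0,0,0,-35,30],[0,0,0,0,0,-20,30],[0,0,0,-15,-7,0,30],[0,0,0,-30,-14.5,0,30],[0,0,0,-36,-17.5,0,30],[0,0,0,-36,-17.5,0,30],[0,0,0,-36,-17.5,0,30],[0,0,0,-36,-17.5,0,30],[0,0,0,-36,-17.5,0,30],[0,0,0,-36,-17.5,0,30],[0,0,0,-36,-17.5,0,30],[0,0,0,-36,-17,0,30],[0,0,0,-28,-13,0,30],[0,0,0,-15.5,-6.5,0,30],[0,0,0.087,0,0,0,30],[0,0,0.087,0,0,0,30],[0,0,0,0,0,0,30]]])

```text
t: 21.85
tcp_pos: [0.4413, -0.2699, 0.1131]
ee_rot: [-0.002, 0.774, 0.634, -0.001]
wrist_force: [0.0, -0.1, -5.2]
opening: 0.0401
gripper_force: 30.0
```

```bash
python3 -c "
from h import *
delta(444,-270.5,19.5,78.7)"
```

```text
t 21.85 tcp [ 441.3 -269.9  113.1] psi 78.7 shift [-0.2  3.2 93.6] turn [-0.004 -0.002 -0.001]
```

Call:
apply_moves(series=[[[0,0,0,0,0,15,30],[0,0,0,0,0,25,30],[0,0,0,0,0,25,30],[0,0,0,0,0,15,30],[0,0,0,0,0,8,30],[0,0,0,0,0,3,30],[0,0,0,0,0,0,30],[0,0,0,0,0,0,30]]])

```text
t: 22.65
tcp_pos: [0.4444, -0.2712, 0.0248]
ee_rot: [0.001, 0.773, 0.634, 0.0]
wrist_force: [1.2, -0.6, -4.5]
opening: 0.0397
gripper_force: 30.0
```

```bash
python3 -c "
from h import *
delta(444,-270.5,19,78.7)"
```

```text
t 22.65 tcp [ 444.4 -271.2   24.8] psi 78.7 shift [ 0.6 -0.5  5.8] turn [0.001 0.001 0.001]
```

Call:
apply_moves(series=[[[0,0,0,0.5,0,3,30],[0,0,0,0,0,2,30],[0,0,0,0,0,0.5,30],[0,0,0,0,0,0,30],[0,0,0,0,0,0,94],[0,0,0,0,0,0,94],[0,0,0,0,0,0,94],[0,0,0,0,0,0,94],[0,0,0,0,0,0,94],[0,0,0,0,0,0,94],[0,0,0,0,0,-15,94],[0,0,0,0,0,-30,94],[0,0,0,0,0,-35,94],[0,0,0,0,0,-20,94],[0,0,0,0,0,0,94]]])

```text
t: 24.15
tcp_pos: [0.4462, -0.272, 0.1221]
ee_rot: [0.004, 0.773, 0.634, 0.001]
wrist_force: [0.0, -0.1, -0.1]
opening: 0.0937
gripper_force: 0.0
```

Call:
apply_moves(series=[[[0,0,0,16,9,0,94],[0,0,0,30,16.5,0,94],[0,0,0,36,20,0,94],[0,0,0,36,20,0,94],[0,0,0,36,20,0,94],[0,0,0,36,20,0,94],[0,0,0,30,16.5,0,94],[0,0,0,15,8.5,0,94],[0,0,0,0,0,15,94],[0,0,0,0,0,25,94],[0,0,0,0,0,20,94],[0,0,0,0,0,10,94],[0,0,0,0,0,0,94]]])

```text
t: 25.45
tcp_pos: [0.6147, -0.0659, 0.0452]
ee_rot: [-0.002, 0.774, 0.634, -0.002]
wrist_force: [-0.4, 0.4, -0.3]
opening: 0.0941
gripper_force: 0.0
```

```bash
python3 -c "
from h import *
delta(618.5,-66,18,78.7)"
```

```text
t 25.45 tcp [614.7 -65.9  45.2] psi 78.6 shift [ 0.7  3.9 27.2] turn [-0.006  0.    -0.001]
```

Call:
apply_moves(series=[[[0,0,0,0.5,3,10,94],[0,0,0,0,0,9,94],[0,0,0,0,0,5,94],[0,0,0,0,0,2.5,94],[0,0,0,0,0,0,94],[0,0,0,0,0,0,34],[0,0,0,0,0,0,34],[0,0,0,0,0,0,34],[0,0,0,0,0,0,34],[0,0,0,0,0,0,34],[0,0,0,0,0,0,34],[0,0,0,0,0,0,34],[0,0,0,0,0,0,34]]])

```text
t: 26.75
tcp_pos: [0.6202, -0.0651, 0.0219]
ee_rot: [-0.001, 0.773, 0.634, -0.001]
wrist_force: [-1.7, 1.3, 2.3]
opening: 0.0434
gripper_force: 30.0
```

```bash
python3 -c "
from h import *
delta(469.5,-85,23,78.7)"
```

```text
t 26.75 tcp [620.2 -65.1  21.9] psi 78.7 shift [ -49.  -143.9   -0.9] turn [-0.002  0.     0.   ]
```

Call:
apply_moves(series=[[[0,0,0,0,0,-15,34],[0,0,0,0,0,-30,34],[0,0,0,0,0,-25,34],[0,0,0,-5,-14,-10,34],[0,0,0,-9,-27,0,34],[0,0,0,-11.5,-34,0,34],[0,0,0,-11.5,-34,0,34],[0,0,0,-8,-23,0,34],[0,0,0,-4,-12,0,34],[0,0,0,0,0,15,34],[0,0,0,0,0,25,34],[0,0,0,0,0,20,34],[0,0,0,0,0,8,34],[0,0,0,0,0,0,34],[0,0,0,0,0,0,34]]])

```text
t: 28.25
tcp_pos: [0.4712, -0.0854, 0.0347]
ee_rot: [0.001, 0.773, 0.634, 0.0]
wrist_force: [0.0, 0.6, -3.5]
opening: 0.0436
gripper_force: 30.0
```

```bash
python3 -c "
from h import *
delta(469.5,-85,25.5,78.7)"
```

```text
t 28.25 tcp [471.2 -85.4  34.7] psi 78.7 shift [ 0.1 -1.7  9.2] turn [0.002 0.    0.   ]
```

Lower, release, and move away to the side for a clear view.

Call:
apply_moves(series=[[[0,0,0,0,-1,4,34],[0,0,0,0,0,3,34],[0,0,0,0,0,1.5,34],[0,0,0,0,0,0.5,34],[0,0,0,0,0,0,34],[0,0,0,0,0,0,94],[0,0,0,0,0,0,94],[0,0,0,0,0,0,94],[0,0,0,0,0,0,94],[0,0,0,0,0,0,94],[0,0,0,0,0,0,94],[0,0,0,0,0,-15,94],[0,0,0,0,0,-30,94],[0,0,0,0,0,-45,94],[0,0,0,0,0,-45,94],[0,0,0,0,0,-45,94],[0,0,0,0,0,-20,94],[0,0,0,0,0,0,94]]])

```text
t: 30.05
tcp_pos: [0.4718, -0.0859, 0.2291]
ee_rot: [0.004, 0.773, 0.634, 0.002]
wrist_force: [-0.0, 0.2, -1.1]
opening: 0.0938
gripper_force: 0.0
```

Call:
apply_moves(series=[[[0,0,0,-15,0,0,94],[0,0,0,-30,0,0,94],[0,0,0,-38,0,0,94],[0,0,0,-38,0,0,94],[0,0,0,-38,0,0,94],[0,0,0,-38,0,0,94],[0,0,0,-38,0,0,94],[0,0,0,-38,0,0,94],[0,0,0,-38,0,0,94],[0,0,0,-38,0,0,94],[0,0,0,-38,0,0,94],[0,0,0,-38,0,0,94],[0,0,0,-20,0,0,94],[0,0,0,0,0,0,94]]])

```text
t: 31.45
tcp_pos: [0.3801, -0.5227, 0.2213]
ee_rot: [-0.002, 0.774, 0.633, 0.0]
wrist_force: [0.4, 0.7, -0.4]
opening: 0.0942
gripper_force: 0.0
```

```bash
python3 -c "
from h import *
S={n:take(n,n+'2') for n in('top','scene')}
P=dict(cross=(.4675,.2727,.05),square=(.4424,-.2727,.038),round=(.4678,-.087,.036),long=(.6084,.255,.024))
for n,s in S.items():
    X=cloud(s)
    if n=='scene': X[...,:2]-=[.003,.0045]; X[...,2]+=.0026
    for k,(a,b,z) in P.items():
        d=np.hypot(X[...,0]-a,X[...,1]-b); p=X[(d<.06)&(X[...,2]>z)]; q=X[(d<.06)&(X[...,2]>.009)]
        print(n,k,'off',np.round((p.mean(0)-[a,b,0])*1000,1),'top',np.round(np.percentile(p[:,2],90)*1000,1),'low',np.round(cv2.minAreaRect((q[:,:2]*1000).astype(np.float32))[0]-np.array([a,b])*1000,1),round(cv2.minAreaRect((p[:,:2]*1000).astype(np.float32))[2],1))
a=cv2.imread('pics/top2.png')[150:270,190:440]
cv2.imwrite('pics/c3.png',cv2.resize(a,None,fx=3.2,fy=3.2,interpolation=cv2.INTER_CUBIC))"
```

```text
top cross off [ 0.8 -1.6 64.2] top 67.2 low [ 1.4 -2.2] 89.8
top square off [ 0.  3. 50.] top 52.9 low [-0.1  3.2] 78.7
top round off [-0.5 -1.2 48.4] top 51.0 low [6.5 2.8] 1.5
top long off [-1.7 -0.1 34.3] top 39.2 low [-2.9  3.5] 15.4
scene cross off [ 3.7  1.2 61.8] top 66.2 low [ 1.7 -0.4] 38.8
scene square off [ 2.5  6.4 47.3] top 51.6 low [-0.1  1.1] 74.7
scene round off [ 1.4  1.1 46. ] top 49.4 low [1.8 1.6] 68.4
scene long off [ 2.3  5.6 33.8] top 38.8 low [-2.3  0.7] 15.3
```

View pics/c3.png

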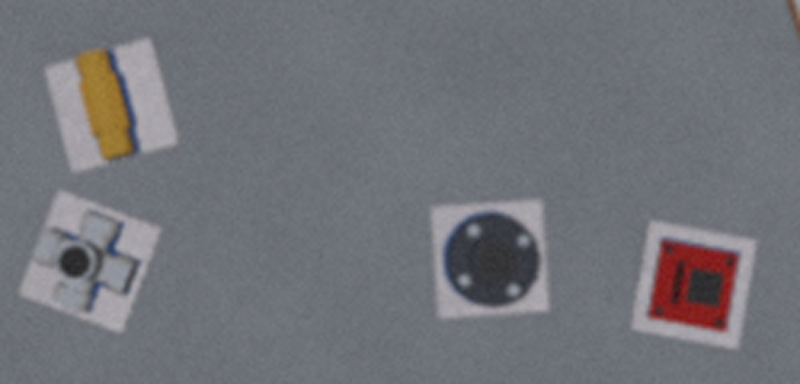

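View pics/scene2.png

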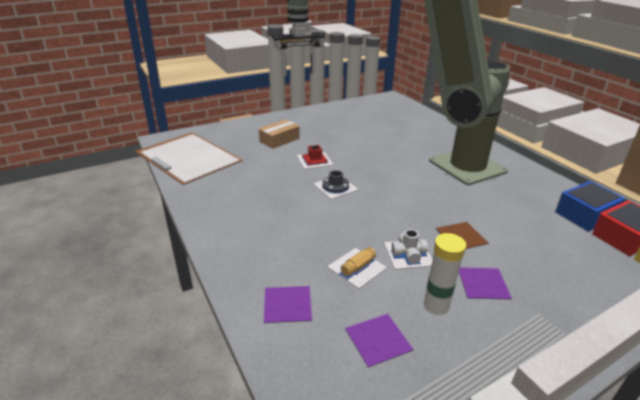

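All four fittings sit flat on their outlines, within a few mm, and turned to match (crop: union 105,105; cross 85,260; flange 490,260; post base 693,285). The canister (445,270) and carton (279,133) in the scene view have not moved.

```bash
python3 -c "
from h import *
print(job.hand_in())"
```

```text
the job is handed in; nothing more can be done
None
```

I set all four fittings flat on their matching boards, within about 7 mm of centre by the cameras and turned to match. The canister and carton stayed put, and I handed the job in at about 32 s; no verdict came back.

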